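# Stamp the form and keep the stamp pressed

## Task

Pick up the self-inking stamp, stand it squarely in the middle of the green frame on the clipboard's form, and press its black grip all the way down. The job ends like that: the program finishes while still holding the grip and keeping it fully pressed, with no more than about 25 N. Press the stamp nowhere else and leave the pen, the oximeter and the pill bottle where they are.

Things in the scene. Friction and masses are not known exactly. Their poses are not given: they have to be found in the camera images.
- stamp: loose self-inking stamp standing on the desk behind the label printer, a monitor to its right: open red housing below (28 x 52 mm footprint, 45 mm tall), solid black grip on top, 95 mm tall in all, 65 to 115 g. Origin: centre of its underside, z up; the housing is turned +0.21 rad about z from this frame, so use stamp_foot for the direction
- stamp_foot (a point): centre of the stamp's underside, with axes along the stamp: x across its narrow side (28 mm), y along its wide side (52 mm), z up
- stamp_top (a point): top centre of the black grip, same axes as stamp_foot; 95 mm above stamp_foot with the grip up, 84 mm with it fully pressed. The grip spans from 37 mm below this point up to it: 33 mm across x and 54 mm along y at the lower half, tapering to 29 x 49 mm 10 mm below the top; take it from above across x
- stamp_grip (a joint): travel of the black grip down into the stamp, m: 0 = up, 0.011 = fully down on its stop. A return spring pushes it up with about 0.7 N per mm, 8 N at the stop; let go, it springs back up
- clipboard: brown clipboard with white forms, 318 x 228 mm, left of the label printer (fixed, about 0.17 m tall), fixed to the desk, metal clip (23 mm high) at its far end. Origin: centre of its underside, z up; the flat top of the paper is 6.4 mm above it. The board's long side is turned -0.14 rad about z from this frame's x axis
- green_frame: green rectangle printed on the form, flat, line 4 mm wide, 42 mm (its x) by 66 mm (its y) inside. Origin: its centre on the paper, z up. The stamp fits with its narrow side along x, either way round
- blue_frame: blue rectangle of the same size and direction printed beside the green one, centres 90 mm apart; green and blue change places. Not to be stamped
- pen: loose white and red pen, 145 x 11 x 9 mm, lying across the form in front of the frames. Origin: centre of its underside, y along the pen
- pill_bottle: loose brown medicine bottle with a pale cap, 46 mm wide, 85 mm tall, at the back of the desk between stamp and clipboard. Origin: centre of its underside
- oximeter: loose blue and white finger oximeter, 60 x 54 x 30 mm, lying on the near end of the form. Origin: centre of its underside
Mind the look-alikes: they are no part of the job. What is shaped like the stamp but blue, orange or yellow is not meant.

How it is judged:
By the outcome, as a careful person would: the job done as asked, in the order asked, and still so for the second after the job is handed in, while the arm keeps its last pose, push and grip.
It also fails if it takes over 48 s, if anything falls off the work surface, if the arm or the gripper's body presses on something with over 40 N, if the wrist force passes 120 N, or if a joint passes its speed limit or range.

## Robot

A 6-joint arm with a two-finger parallel gripper is mounted at the origin on a cart in front of the work surface, level with it; the furniture and walls round the work are solid. World frame = base frame: x ahead of the robot, y to its left, z up, the work surface at z = 0. Lengths are in m, angles in rad, forces in N, time in s.
With the tool pointing down it reaches from about 0.25 to 0.8 m from the base axis. Payload 3.9 kg.
Tool frame: the origin (TCP) lies between the finger pads; the fingertips stand 22 mm ahead of it and the grasp point (between the pads) lies 3 mm ahead of it (nose_length is the distance from the TCP to the fingertips, in m); z points along the fingers, y is the line along which they close (so a half turn about z gives the same grasp; the last joint's range is limited). The gripper opens to 85 mm and grips with 20 to 120 N. Pads are 22 mm wide; open, the fingers measure 114 mm over their backs; the gripper's body (76 mm by 85 mm) begins 54 mm behind the grasp point. The pads swing forward as they close: fully open they stand 13 mm farther back than shut.
Start: joints at [-1.304, 0.26, -0.138, 1.173, 0, 1.571], TCP at [0.138, -0.506, 0.253] pointing down, gripper open.
Joint ranges: [-2.78, 2.78], [-0.83, 1.72], [-1.28, 1.37], [-1.9, 2.12], [-1.57, 1.48], [-3.14, 3.14]. Speed limits (rad/s): [2.57, 2.57, 3.14, 3.14, 3.14, 3.14].

## Interface

Orientations are given as a rotation vector (axis times angle).
In Python, from bench import * gives the robot as it stands. Calls block until the motion is done:
- goto(position, orientation): joint-space move of the TCP to a pose.
- line_to(position, attitude=None, feed=0.15, until_force=None): straight line of the TCP; attitude=None keeps the orientation; feed is the mean speed in m/s. With until_force (N) it stops when the force on the tool has changed by that much, and returns True; else False.
- movej(angles): joint-space move.
- grip(opening, grip_force=None): finger opening in m; grip_force is the grip in N (None keeps the last); returns when the fingers have stopped.
- dwell(seconds).
- ik(position, orientation): joint angles nearest the present ones, or None.
- get_state(): the state.
- snapshot(name): name is "scene" or "top"; returns the picture (480x640x3 uint8, red, green, blue); there is no depth.
- camera_model(name): a dict with "fovy" (degrees; the focal length in pixels is half the picture's height over the tangent of half this angle, whatever the lens; pixels are square), "cx", "cy" (the principal point, pixels), "R" (3x3) and "t" (3): a world point X has camera coordinates R X + t. Camera axes: x right, y down, z forward; pixel columns grow to the right and rows downward; lengths in m; the calibration is good to about 2 mm. A picture is of the moment at which its call begins. camera_model takes no time and is no camera call.
A pose or a line that the arm cannot do raises MotionError and nothing moves.
- job_done(): hands the job in; it is judged then, once.
Trained networks look in the newest picture that a camera, given by its name, has taken for a name from the list of things; names that differ only in an ending like _2 or _b are one class to them, and where a whole thing is asked for, a point or a joint stands for the part that bears it (a point fixed in the world has none). Each returns a list of dicts, best first, with "p" (0 to 1); they miss things now and then, are a little off and sometimes report something else, mostly with a low value. They report only what shows in the picture. A call takes as long as a camera call. They do not tell look-alikes from the thing itself.
- recognise(name, camera): "bbox" ([left, top, width, height] in pixels, round what is visible of it).
- silhouettes(name, camera): "mask" (480x640 bool, what is visible of it) and "bbox" ([left, top, width, height] in pixels, round what is visible of it).
The state is a dict: "time_s": time; "joint_pos": joint angles; "dq": joint speeds; "tau": joint torques, N m; "tool_pos": TCP position; "eef_rot": TCP orientation; "contact_force": force on the tool from outside, world axes, zero at the start; "torque": the same for the moment, N m; "width": finger opening in m; "finger_force": force on a finger pad.
Only numpy, scipy, OpenCV 4.12 (cv2) and the standard library are available. Lean on these libraries where they do the work, as an engineer would, in place of code of your own. Each camera call takes 0.05 s, during which the arm holds its last target. There are 200 camera calls.

## Working session

There is one attempt and no reset: what is moved stays moved. The work goes in short steps, each a Python script; the robot and the scene stay as the last script left them, time stands still between calls to the robot, and variables do not carry over. Pictures are saved under pics/ and viewed, at most 10 in all, crops included, and the job is handed in when it is done.

```bash
mkdir -p pics
cat > h.py <<'E'
from bench import *
import numpy as np, cv2
from scipy.spatial.transform import Rotation as Rn
def K(c):
    m=camera_model(c); f=240/np.tan(np.radians(m["fovy"])/2); return m,f
def proj(c,X):
    m,f=K(c); p=np.atleast_2d(X)@np.array(m["R"]).T+np.array(m["t"]); return np.c_[m["cx"]+f*p[:,0]/p[:,2],m["cy"]+f*p[:,1]/p[:,2]]
def back(c,uv,z):
    m,f=K(c); uv=np.atleast_2d(uv).astype(float); R=np.array(m["R"]); C=-R.T@np.array(m["t"])
    d=np.c_[(uv[:,0]-m["cx"])/f,(uv[:,1]-m["cy"])/f,np.ones(len(uv))]@R
    return C+d*((z-C[2])/d[:,2])[:,None]
def save(n,im): cv2.imwrite(n,cv2.cvtColor(im,cv2.COLOR_RGB2BGR))
E
python3 - <<'E'
from h import *
for c in("scene","top"):
    im=snapshot(c); save(f"pics/{c}0.png",im); m=camera_model(c); print(c,m)
    for n in("stamp","green_frame","blue_frame","clipboard","pill_bottle","pen","oximeter"):
        print(n,[(round(float(d["p"]),2),[int(v) for v in d["bbox"]]) for d in recognise(n,c)])
print(get_state())
E
```

```text
scene {'fovy': 42.50651941745143, 'cx': 324.67783421768587, 'cy': 245.25372561034774, 'R': array([[-0.66501087,  0.74682322,  0.00395112],
       [ 0.63430513,  0.5675957 , -0.52487343],
       [-0.39423031, -0.34654033, -0.85117112]]), 't': array([ 0.36585214, -0.26659326,  1.5526549 ])}
stamp [(0.83, [272, 137, 30, 37]), (0.65, [233, 131, 30, 34]), (0.55, [238, 213, 28, 37])]
green_frame []
blue_frame [(0.95, [412, 319, 41, 38])]
clipboard [(0.63, [344, 236, 163, 161])]
pill_bottle [(0.42, [288, 286, 15, 11])]
pen [(0.67, [412, 281, 49, 36])]
oximeter [(0.72, [459, 274, 30, 21]), (0.28, [412, 283, 53, 31])]
top {'fovy': 43.47110661232601, 'cx': 310.2082828162657, 'cy': 240.02888213352344, 'R': array([[-0.02468666, -0.99969394,  0.00161351],
       [-0.99576605,  0.02444664, -0.08861343],
       [ 0.08854687, -0.00379425, -0.99606479]]), 't': array([-0.01997602,  0.53275345,  1.40334789])}
stamp [(0.96, [439, 278, 32, 15]), (0.78, [369, 209, 16, 23]), (0.65, [405, 293, 28, 23]), (0.62, [332, 176, 21, 24])]
green_frame [(0.71, [218, 241, 27, 25])]
blue_frame [(0.94, [175, 245, 37, 27])]
clipboard [(0.97, [158, 208, 109, 140])]
pill_bottle [(0.84, [290, 180, 14, 24])]
pen [(0.47, [185, 287, 50, 9])]
oximeter [(0.8, [183, 308, 21, 24])]
{'time_s': 0.8, 'joint_pos': array([-1.30395496e+00,  2.59919917e-01, -1.38056891e-01,  1.17271395e+00,
        2.53868072e-05,  1.57079325e+00]), 'dq': array([-0.00146771,  0.00177072,  0.00152641,  0.00039086, -0.00091351,
       -0.00024431]), 'tau': array([-1.08121094e-05, -4.05554116e+01,  2.54223365e+01,  6.90147845e-04,
       -5.40953693e-05, -1.48888364e-05]), 'tool_pos': array([ 0.13844353, -0.50642159,  0.2533627 ]), 'eef_rot': array([3.11357124e+00, 4.17902300e-01, 6.15798149e-05]), 'contact_force': array([0.3090475 , 0.02678432, 0.73128086]), 'torque': array([ 0.07528108, -0.01280275, -0.01890567]), 'finger_force': 0.0, 'width': 0.08531172907141646}
```

View pics/scene0.png

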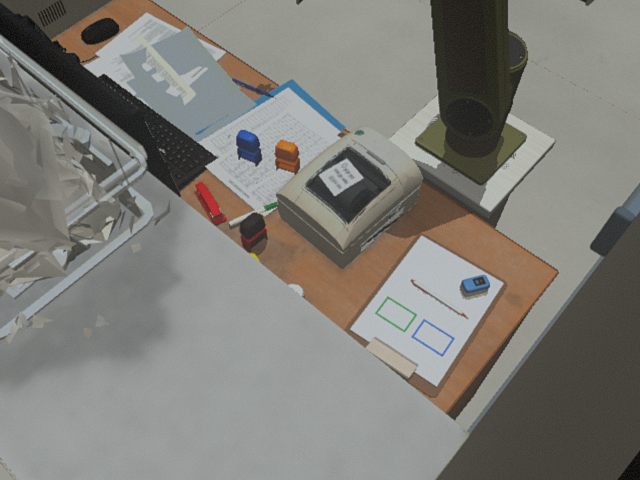

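View pics/top0.png

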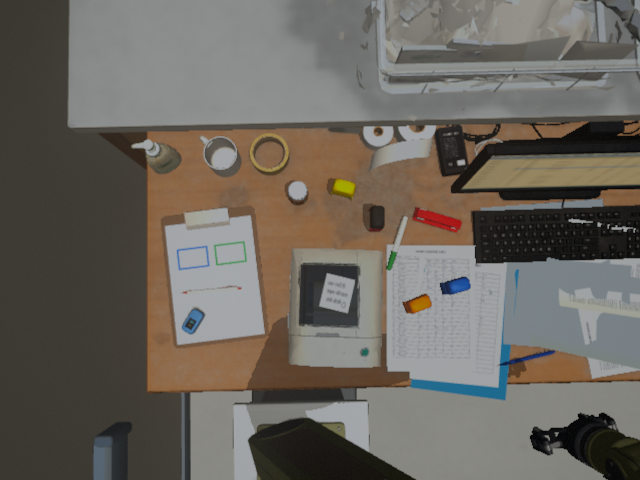

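The four stamp shapes in the top picture are blue (455,285), orange (417,303), yellow (344,187) and black on red (377,217). The last is the one meant: it has a black grip and red housing, stands behind the printer, and has the monitor to its right. The green frame is at (230,253) and the blue one at (193,257).

```bash
cat > fit.py <<'E'
from h import *
from scipy.optimize import minimize
def boxpts(x,y,yaw,z0,dz=0.):
    P=[]
    for w,l,z in((28,52,0),(28,52,45),(33,54,58),(33,54,76),(29,49,85),(27,47,95)):
        for a in(-1,1):
            for b in(-1,1): P.append((a*w/2e3,b*l/2e3,z/1e3))
    P=np.array(P); c,s=np.cos(yaw),np.sin(yaw)
    return np.c_[x+c*P[:,0]-s*P[:,1],y+s*P[:,0]+c*P[:,1],P[:,2]+z0]
S=8
def render(c,X,bb):
    p=((proj(c,X)-bb[:2]+0.5)*S)
    im=np.zeros((bb[3]*S,bb[2]*S),np.uint8)
    # union of hulls of consecutive layers
    for i in range(0,len(p)-4,4):
        cv2.fillConvexPoly(im,cv2.convexHull(np.round(p[i:i+8]*16).astype(np.int32)),255,shift=4)
    return cv2.resize(im,(bb[2],bb[3]),interpolation=cv2.INTER_AREA)/255.
def fit(masks,x0,z0=0.):
    # masks: {cam:mask}
    bbs={}
    for c,m in masks.items():
        v,u=np.nonzero(m); bbs[c]=np.array([u.min()-12,v.min()-12,np.ptp(u)+25,np.ptp(v)+25])
    def cost(q):
        t=0
        for c,m in masks.items():
            b=bbs[c]; t+=((render(c,boxpts(*q,z0),b)-m[b[1]:b[1]+b[3],b[0]:b[0]+b[2]])**2).sum()
        return t
    best=None
    for dy in np.arange(-1.5,1.5,.3):
        r=minimize(cost,[x0[0],x0[1],x0[2]+dy],method="Nelder-Mead",options=dict(initial_simplex=np.array([x0[0],x0[1],x0[2]+dy])+np.array([[0,0,0],[.01,0,0],[0,.01,0],[0,0,.2]]),xatol=1e-4,fatol=1e-2))
        if best is None or r.fun<best.fun: best=r
    return best.x,best.fun
E
cat > m.py <<'E'
from h import *
from fit import fit
M={}; guess={"top":(377,217),"scene":(253,230)}
for c in guess:
    im=snapshot(c)
    for d in silhouettes("stamp",c):
        b=d["bbox"]
        if abs(b[0]+b[2]/2-guess[c][0])<12 and abs(b[1]+b[3]/2-guess[c][1])<15: M[c]=np.array(d["mask"],float); print(c,b,M[c].sum(),d["p"]); break
x0=back("top",guess["top"],.08)[0]
for k in M: print(k,fit({k:M[k]},[x0[0],x0[1],0]))
print("both",fit(M,[x0[0],x0[1],0]))
for c in guess:
    im=snapshot(c).astype(int); R,G,B=im[...,0],im[...,1],im[...,2]
    for n,w in(("green",G-np.maximum(R,B)),("blue",B-np.maximum(R,G))):
        p=(230,253) if (c,n)==("top","green") else (193,257) if c=="top" else (396,314) if n=="green" else (432,338)
        k=np.zeros_like(w); k[p[1]-25:p[1]+26,p[0]-28:p[0]+29]=1
        v,u=np.nonzero((w>25)*k)
        P=back(c,np.c_[u,v],.0064)[:,:2]; r=cv2.minAreaRect((P*1000).astype(np.float32)); print(c,n,len(u),r, P.mean(0))
E
python3 m.py
python3 - <<'E'
import cv2,numpy as np
a=cv2.imread("pics/scene0.png")[120:270,190:340];b=cv2.imread("pics/top0.png")[160:310,330:480]
cv2.imwrite("pics/crop0.png",np.hstack([cv2.resize(i,(400,400),interpolation=2) for i in(a,b)]))
E
```

```text
top [368.1, 205.8, 21.9, 24.8] 417.0 0.89
scene [242.3, 214.3, 23.6, 39.2] 790.0 0.87
top (array([ 0.57822744, -0.18873157, -1.63572714]), np.float64(26.122399077277972))
scene (array([ 0.57853539, -0.18575797,  1.64952139]), np.float64(107.96975009611688))Traceback (most recent call last):
  File "m.py", line 11, in <module>
    print("both",fit(M,[x0[0],x0[1],0]))
                 ~~~^^^^^^^^^^^^^^^^^^^
  File "fit.py", line 30, in fit
    r=minimize(cost,[x0[0],x0[1],x0[2]+dy],method="Nelder-Mead",options=dict(initial_simplex=np.array([x0[0],x0[1],x0[2]+dy])+np.array([[0,0,0],[.01,0,0],[0,.01,0],[0,0,.2]]),xatol=1e-4,fatol=1e-2))
    res = _minimize_neldermead(fun, x0, args, callback, bounds=bounds,
                               **options)
    fxr = func(xr)
    fx = function(np.copy(x), *(wrapper_args + args))
  File "fit.py", line 26, in cost
    b=bbs[c]; t+=((render(c,boxpts(*q,z0),b)-m[b[1]:b[1]+b[3],b[0]:b[0]+b[2]])**2).sum()
                   ~~~~~~^^^^^^^^^^^^^^^^^^^
  File "fit.py", line 12, in render
    p=((proj(c,X)-bb[:2]+0.5)*S)
        ~~~~^^^^^
  File "h.py", line 7, in proj
    m,f=K(c); p=np.atleast_2d(X)@np.array(m["R"]).T+np.array(m["t"]); return np.c_[m["cx"]+f*p[:,0]/p[:,2],m["cy"]+f*p[:,1]/p[:,2]]
        ~^^^
  File "h.py", line 5, in K
    m=camera_model(c); f=240/np.tan(np.radians(m["fovy"])/2); return m,f
ValueError: time passes only in moves, steps and waits
```

View pics/crop0.png

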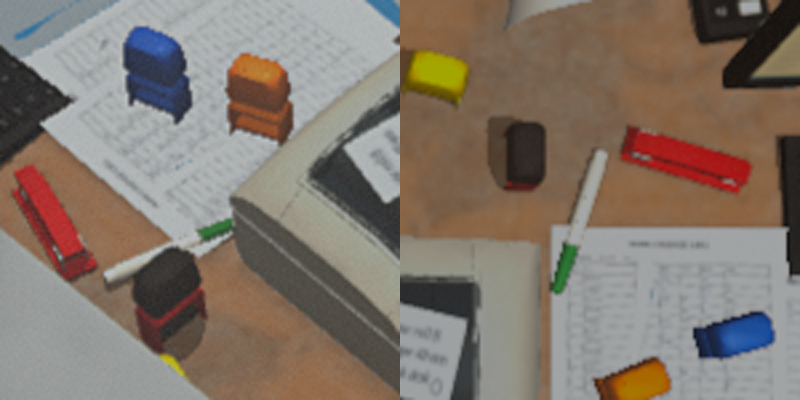

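The crop confirms it: black grip over an open red housing, at (168,290) left and (525,155) right. Its network mask in the top view seems to include the shadow, so I'll use colour masks and cache the camera model.

```bash
sed -i 's/^def K(c):/import functools\n@functools.lru_cache\ndef K(c):/' h.py
python3 - <<'E'
import cv2
for n,(x0,x1,y0,y1) in dict(top=(362,392,202,234),scene=(238,274,208,258)).items():
    im=cv2.cvtColor(cv2.imread(f"pics/{n}0.png"),cv2.COLOR_BGR2RGB)
    print(n)
    for y in range(y0,y1,2 if n=="top" else 3): print(y,' '.join('%d,%d,%d'%tuple(im[y,x]) for x in range(x0,x1,2 if n=="top" else 3)))
E
```

```text
top
202 116,94,75 122,102,83 122,101,83 122,102,83 122,100,79 120,97,75 120,98,77 120,98,78 119,98,79 120,100,81 120,99,81 121,100,81 119,99,81 120,100,83 121,103,85
204 117,97,78 83,68,54 84,69,54 84,68,53 83,66,52 89,70,54 105,83,64 120,97,76 121,100,81 120,99,79 119,97,78 120,100,80 120,99,81 120,99,80 121,100,80
206 114,93,75 82,65,50 81,65,50 81,65,50 79,64,50 55,43,32 48,39,33 44,37,29 49,41,36 46,38,32 82,66,55 119,98,80 121,100,81 124,102,82 123,102,82
208 101,82,64 80,62,48 80,61,47 79,61,46 48,35,27 36,30,22 44,37,32 44,39,35 46,41,35 44,38,35 44,36,32 84,68,55 120,98,79 121,99,79 122,100,79
210 115,91,72 83,64,50 79,61,46 71,53,41 38,29,23 38,32,25 44,39,33 49,42,37 48,43,37 47,41,36 46,40,35 76,60,47 121,99,79 125,105,85 125,104,83
212 112,88,67 82,65,49 81,65,52 79,64,50 41,32,27 39,31,26 46,39,34 49,43,38 47,41,36 46,40,35 47,42,37 78,63,51 121,98,79 124,102,82 125,103,84
214 108,84,63 81,63,48 83,67,53 82,66,53 41,33,27 38,32,26 48,41,37 50,44,38 50,43,39 46,40,37 47,40,36 78,62,51 121,97,76 122,99,78 123,101,83
216 110,84,60 82,63,48 82,64,48 81,62,47 41,34,27 38,34,2
[... 2718 characters left out ...]
47,44 61,55,52 91,78,66 86,75,64 137,114,94 132,111,88
244 134,127,111 128,104,84 72,45,44 79,47,46 55,47,43 44,44,43 69,61,52 88,75,63 87,72,62 88,76,64 128,108,88 127,108,91
247 155,161,160 140,131,120 68,47,42 72,44,41 64,44,44 85,73,64 87,73,59 88,74,59 87,73,62 100,82,65 129,105,84 128,107,88
250 157,158,159 153,157,157 156,157,150 70,47,43 70,43,46 87,74,64 89,75,65 90,72,63 83,73,60 125,101,82 128,103,80 128,102,84
253 151,157,154 156,157,159 156,159,158 159,162,157 159,138,53 147,126,47 83,68,63 84,70,60 131,102,82 128,101,81 128,101,81 125,99,79
256 150,152,152 152,156,153 153,155,154 154,157,155 155,156,158 173,173,79 158,150,40 127,104,86 124,103,83 124,100,83 127,98,82 123,101,79
```

```bash
cat > m.py <<'E'
from h import *
from fit import *
def smask(c,im,box,rows=None):
    x0,x1,y0,y1=box; m=np.zeros((480,640)); g=im[...,1].astype(float)
    # soft: edge pixels partial
    t={"top":(35,80),"scene":(50,66)}[c]; hard=(g<(51 if c=="top" else 62))
    n,l,s,_=cv2.connectedComponentsWithStats(hard[y0:y1,x0:x1].astype(np.uint8)); k=1+np.argmax(s[1:,4]); m[y0:y1,x0:x1]=l==k; return m
if __name__=="__main__":
    G={"top":(377,217),"scene":(253,230)}
    ims={c:np.mean([snapshot(c).astype(float) for _ in range(3)],0) for c in G}
    T=smask("top",ims["top"],(355,400,195,242)); S_=smask("scene",ims["scene"],(238,274,205,258))
    print(T.sum(),S_.sum())
    v,u=np.nonzero(T); x0=back("top",G["top"],.08)[0]
    a=fit({"top":T},[x0[0],x0[1],1.57]); print("top",a)
    S2=S_.copy(); S2[234:]=0
    import fit as F
    o=F.render
    def r2(c,X,bb):
        r=o(c,X,bb)
        if c=="scene": r[max(0,234-bb[1]):]=0
        return r
    F.render=r2
    print("scene",fit({"scene":S2},[x0[0],x0[1],1.57])); b=fit({"top":T,"scene":S2},[x0[0],x0[1],1.57]); print("both",b)
    for c in G:
        im=ims[c]; R,Gr,B=im[...,0],im[...,1],im[...,2]
        for n,w in(("green",Gr-np.maximum(R,B)),("blue",B-np.maximum(R,Gr))):
            p=(230,253) if (c,n)==("top","green") else (193,257) if c=="top" else (396,314) if n=="green" else (432,338)
            k=np.zeros_like(w); k[p[1]-25:p[1]+26,p[0]-28:p[0]+29]=1
            v,u=np.nonzero((w>20)*k)
            P=back(c,np.c_[u,v],.0064)[:,:2]; r=cv2.minAreaRect((P*1000).astype(np.float32)); print(c,n,len(u),np.round(np.hstack([*r[:2],r[2]]),1),P.mean(0))
    d=np.hstack([cv2.resize(x,(400,400),interpolation=0) for x in ((T*255)[190:250,345:405],(S_*255)[200:260,225:285])])
    cv2.imwrite("pics/masks.png",d)
E
python3 m.py
```

```text
342.0 708.0
top (array([ 0.57701254, -0.18661958,  1.45455056]), np.float64(67.95258746635909))
scene (array([ 0.58259543, -0.18163835,  1.79674318]), np.float64(35.86109957708573))
both (array([ 0.57959496, -0.18549996,  1.54746779]), np.float64(149.4645136485967))
top green 147 [507.7 159.7  49.2  73.8   5.8] [0.50809333 0.15923429]
top blue 219 [498.7 249.   51.5  75.1   5.8] [0.4982948  0.24873322]
scene green 222 [507.5 160.8  50.4  74.1   5.8] [0.50772598 0.1609088 ]
scene blue 284 [498.5 249.9  51.6  75.1   5.5] [0.49849535 0.25047739][ WARN:0@4.223] global loadsave.cpp:1063 imwrite_ Unsupported depth image for selected encoder is fallbacked to CV_8U.
```

```bash
cat > ov.py <<'E'
from h import *
from fit import boxpts
def overlay(q,z0,boxes,out,k=10,ims=None,dz=0):
    o=[]
    for c,(x0,y0) in boxes.items():
        im=ims[c] if ims else cv2.cvtColor(cv2.imread(f"pics/{c}0.png"),cv2.COLOR_BGR2RGB)
        a=cv2.resize(np.clip(im[y0:y0+40,x0:x0+40].astype(float)*1.6,0,255).astype(np.uint8),(400,400),interpolation=0)
        X=boxpts(*q,z0); X[8:,2]-=dz; p=((proj(c,X)-[x0,y0]+.5)*k).astype(int)
        for i in(0,8,12,20):
            L=p[[i,i+1,i+3,i+2]]; cv2.polylines(a,[L.astype(np.int32)],True,(0,255,0) if i<9 else (0,255,255),1)
        o.append(a)
    save(out,np.hstack(o))
E
python3 - <<'E'
from ov import *
overlay([.5790,-.1860,1.547],0,{"top":(358,198),"scene":(235,212)},"pics/ov.png")
E
```

```text
(no output)
```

View pics/ov.png

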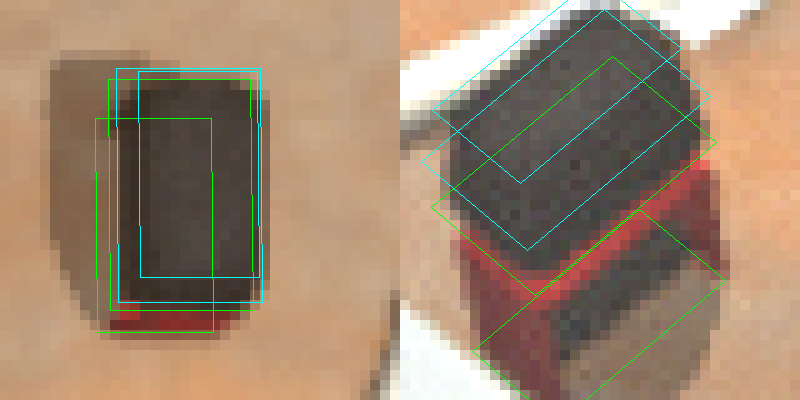

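The overlay fits to within about 1 to 2 mm: grip centre near (0.578, -0.187), wide side along world x. Green frame is at (0.5077, 0.160), yaw 0.102. Next I go above the stamp and grasp it.

```bash
cat >> h.py <<'E'
def down(a): return (Rn.from_euler("z",a)*Rn.from_euler("x",np.pi)).as_rotvec()
FX,FY,FYAW=.5077,.1603,.102
E
python3 - <<'E'
from h import *
print("printer",back("top",[[294,249],[384,251]],.17), "bottle",back("top",[297,190],.085))
for a in(-.04,3.10): print(a,[ik([.578,-.187,z],down(a)) for z in(.31,.071)])
for a in(1.673,-1.469): print(a,[ik([FX,FY,z],down(a)) for z in(.31,.078,.06)])
E
```

```text
printer [[ 0.50081706  0.00235364  0.17      ]
 [ 0.49186549 -0.18858965  0.17      ]] bottle [[ 0.64211942 -0.0055119   0.085     ]]
-0.04 [array([-0.31290123,  0.39277962,  0.20396409,  1.3819808 ,  0.        ,
        2.86869143]), array([-0.31290123,  0.52446537, -0.22611089,  0.82022007,  0.        ,
        2.86869143])]
3.1 [array([-0.31290123,  0.39277962,  0.20396409,  1.3819808 ,  0.        ,
       -0.27130857]), array([-0.31290123,  0.52446537, -0.22611089,  0.82022007,  0.        ,
       -0.27130857])]
1.673 [array([0.30583174, 0.25598976, 0.00377091, 1.31857747, 0.        ,
       1.77442439]), array([ 0.30583174,  0.40865059, -0.4133697 ,  0.74877604,  0.        ,
        1.77442439]), array([ 0.30583174,  0.42956425, -0.43612573,  0.70510634,  0.        ,
        1.77442439])]
-1.469 [array([ 0.30583174,  0.25598976,  0.00377091,  1.31857747,  0.        ,
       -1.36676092]), array([ 0.30583174,  0.40865059, -0.4133697 ,  0.74877604,  0.        ,
       -1.36676092]), array([ 0.30583174,  0.42956425, -0.43612573,  0.70510634,  0.        ,
       -1.36676092])]
```

Run:
```python
from h import *
o=down(-.04)
goto([.578,-.187,.30],o)
print(line_to([.578,-.187,.071],feed=.15,until_force=6))
s=get_state(); print(s["tool_pos"],s["contact_force"],s["time_s"])
grip(.0,60); s=get_state(); print(s["width"],s["finger_force"],s["contact_force"],s["time_s"])
c=snapshot("scene"); save("pics/g.png",c[160:300,180:340].repeat(4,0).repeat(4,1))
```

```text
False
[ 0.57872324 -0.1872474   0.07191526] [0.28609588 0.43534777 0.09515394] 4.9417
0.030881938326490985 62.44476780295372 [-0.09660213  0.09649703  0.62031871] 5.475
```

View pics/g.png

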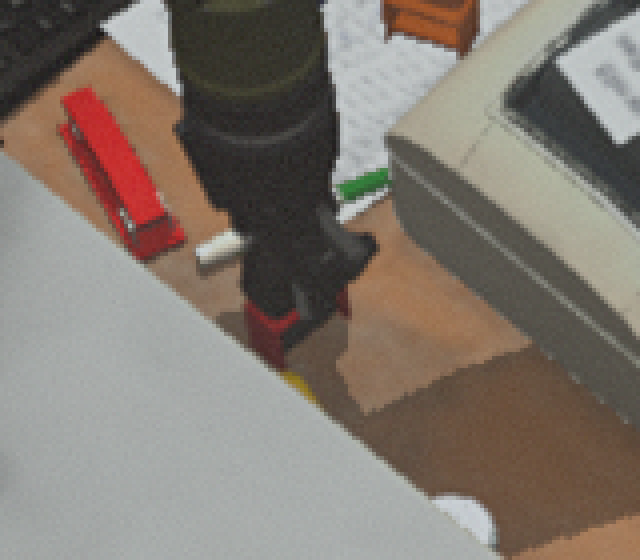

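Gripped: the picture shows the fingers on the black grip, with the red housing below at (265,335). Next I lift, carry it to above the frame and look.

Run:
```python
from h import *
line_to([.578,-.187,.31],feed=.15)
s=get_state(); print(s["width"],s["finger_force"],s["contact_force"])
o=down(1.57+FYAW)
goto([FX,FY,.31],o)
line_to([FX,FY,.125],feed=.15)
dwell(.3)
s=get_state(); print(s["tool_pos"],Rn.from_rotvec(s["eef_rot"]).as_matrix().round(3),s["width"],s["contact_force"],s["time_s"])
a=snapshot("scene");b=snapshot("top")
save("pics/h_s.png",a);save("pics/h_t.png",b)
save("pics/h.png",np.hstack([a[230:380,320:470].repeat(2,0).repeat(2,1),b[180:330,150:300].repeat(2,0).repeat(2,1)]).repeat(1,0))
```

```text
0.031027367640802474 62.33291745185852 [ 0.67083052 -0.32442514 -0.70718886]
[0.50794804 0.16042243 0.12545142] [[-0.101  0.995  0.001]
 [ 0.995  0.101  0.   ]
 [ 0.     0.001 -1.   ]] 0.031206877361212186 [-0.15371203  0.23159167 -0.4796358 ] 10.2833
```

View pics/h.png

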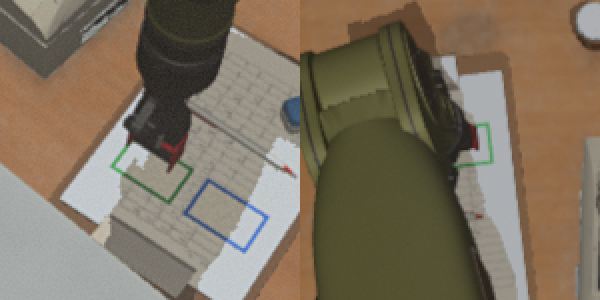

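Run:
```python
from ov import *
line_to([FX,FY,.082],feed=.1,until_force=5); dwell(.2)
s=get_state(); print(s["tool_pos"],s["contact_force"],s["time_s"])
ims={c:np.mean([snapshot(c).astype(float) for _ in range(3)],0) for c in("scene","top")}
np.save("low.npy",np.array([ims["scene"],ims["top"]]))
t=s["tool_pos"]
overlay([t[0],t[1],FYAW],t[2]-.0719,{"scene":(378,284),"top":(215,232)},"pics/low.png",ims=ims)
```

```text
[0.50838411 0.16050761 0.08277051] [-0.42771348 -0.09081534 -1.34844502] 11.1667
```

View pics/low.png

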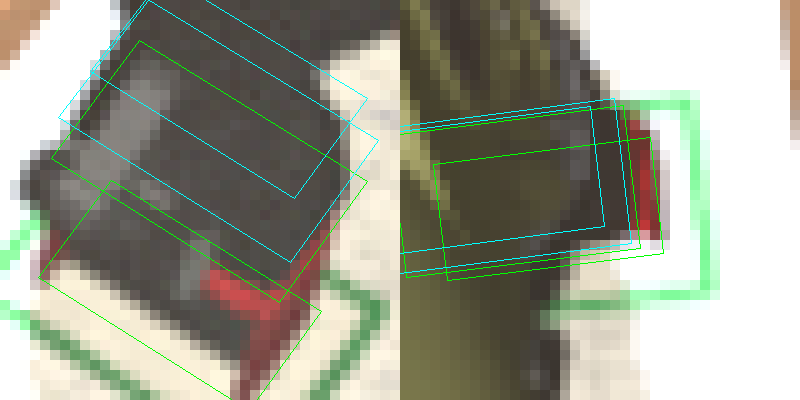

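Run:
```python
from ov import *
sc,tp=np.load("low.npy"); q=[.5084,.1605,FYAW]; z0=.0109
def crop(im,c,x0,y0,w,draw):
    k=400//w; a=cv2.resize(np.clip(im[y0:y0+w,x0:x0+w]*1.5,0,255).astype(np.uint8),(w*k,w*k),interpolation=0)
    if draw:
        p=((proj(c,boxpts(*q,z0))-[x0,y0]+.5)*k).astype(np.int32)
        for i in(0,4): cv2.polylines(a,[p[[i,i+1,i+3,i+2]+np.array([0,0,0,0])]],True,(0,255,255),1)
        for j in range(4): cv2.line(a,tuple(map(int,p[j])),tuple(map(int,p[j+4])),(0,255,255),1)
    return a
save("pics/low2.png",np.hstack([crop(sc,"scene",380,296,40,0),crop(sc,"scene",380,296,40,1)]))
```

```text
(no output)
```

View pics/low2.png

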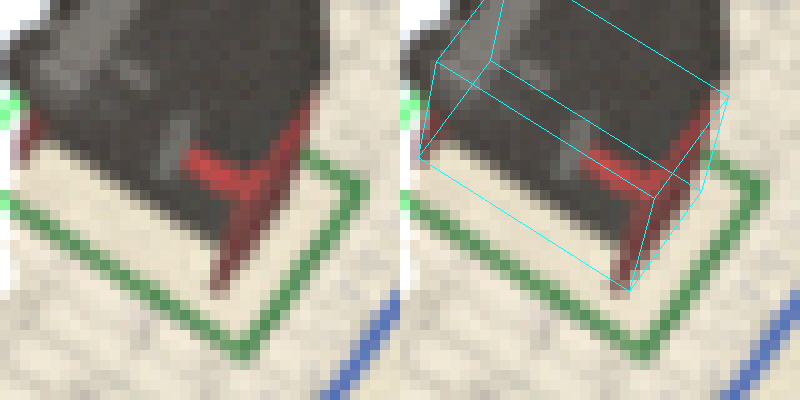

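The stamp's leg tips at (217,292) and (22,162) sit within about 1 px of the model. I correct x by -1.5 mm, then press slowly.

Run:
```python
from h import *
x,y=FX-.0015,FY
line_to([x,y,.083],feed=.05)
for f in (3,13):
    print(line_to([x,y,.058],feed=.012,until_force=f))
    dwell(.3); s=get_state(); print(s["tool_pos"],s["contact_force"],s["width"],s["time_s"])
a=snapshot("scene"); save("pics/p.png",cv2.resize(a[280:350,370:450],(800,700),interpolation=0)[:600])
```

```text
True
[0.50623215 0.16028577 0.07468657] [1.46171116 0.74376819 3.0474063 ] 0.03134047911386418 12.9583
True
[0.50660426 0.16036289 0.06721584] [-1.75668371 -0.61678586  6.69227871] 0.031240134518975827 14.05
```

View pics/p.png

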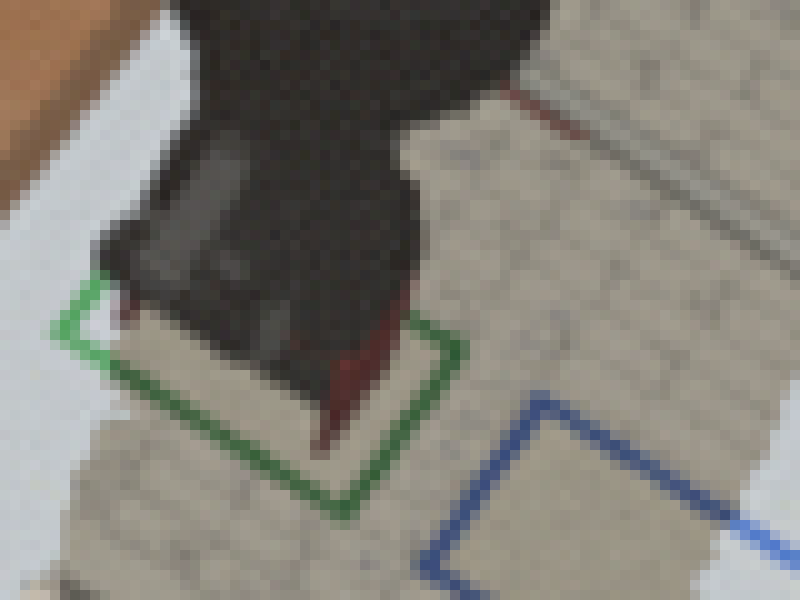

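Run:
```python
from h import *
x,y=FX-.0015,FY
z=get_state()["tool_pos"][2]
for i in range(10):
    z-=.0005; line_to([x,y,z],feed=.01); dwell(.25); s=get_state()
    print(round(z,4),s["tool_pos"].round(4),s["contact_force"].round(1),round(s["width"],4),round(s["time_s"],2))
    if s["contact_force"][2]>13: break
```

```text
0.0667 [0.5062 0.1603 0.0671] [1.  0.8 7.4] 0.0313 14.71
0.0662 [0.5064 0.1604 0.067 ] [-0.7  0.   9.7] 0.0311 15.21
0.0657 [0.5064 0.1603 0.067 ] [-1.2 -1.1 14. ] 0.0311 15.71
```

The tool has stopped at z = 0.067 while force climbs to 14 N, so the grip is on its stop. I check that it holds, then hand in.

Run:
```python
from h import *
for _ in range(3):
    dwell(.4); s=get_state(); print(s["tool_pos"].round(4),s["contact_force"].round(1),s["finger_force"])
if 10.5<s["contact_force"][2]<20: print(job_done())
```

```text
[0.5064 0.1603 0.067 ] [-0.2 -0.1 14. ] 63.81711758673191
[0.5065 0.1603 0.067 ] [-0.4 -0.3 13.7] 63.81712295114994
[0.5064 0.1603 0.067 ] [-0.9  0.  13.2] 63.816911056637764
the job is handed in; nothing more can be done
None
```

The job is handed in: the stamp stands in the middle of the green frame to within about 2 mm, and the arm is still holding its grip pressed onto the stop at about 14 N.

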